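Hold the angle gauge on the worn conveyor sill

ROBOT

A 6-joint arm with a two-finger parallel gripper is mounted at the origin on the work surface. World frame = base frame: x ahead of the robot, y to its left, z up, the work surface at z = 0. Lengths are in m, angles in rad, forces in N, time in s.
With the tool pointing down it reaches from about 0.225 to 0.875 m from the base axis. Payload 3.4 kg.
Tool frame: the origin (TCP) lies between the finger pads; the fingertips stand 11 mm ahead of it and the grasp point (between the pads) lies 8 mm behind it; z points along the fingers, y is the direction in which the jaws open and shut (so a half turn about z gives the same grasp; the last joint's range is limited). The gripper opens to 85 mm and grips with 20 to 120 N. Pads are 22 mm wide; open, the fingers measure 114 mm over their backs; the gripper's body (76 mm by 85 mm) begins 54 mm behind the grasp point. The pads swing forward as they close: fully open they stand 13 mm farther back than shut.
Start: joints at [1.225, 0.276, 1.505, -0, 1.361, -0.121], TCP at [0.128, 0.561, 0.242] pointing down, gripper open.
Joint ranges: [-2.89, 2.89], [-0.75, 2.08], [0.22, 2.7], [-1.18, 4.32], [0.11, 2.71], [-2.7, 2.7]. Speed limits (rad/s): [2.57, 2.57, 3.14, 3.14, 3.14, 3.14].

INTERFACE

Orientations are given as a unit quaternion [w, x, y, z].
In Python, from rig import manip gives the robot as it stands. The module is installed in compiled form; this text tells all that it offers.
- The arm moves only by the tool move_arm, never from a script. Its argument "series" is a list that holds one entry, the list of rows, each a list of 7 numbers: the shift along the world's x, y, z in m, then the turn, a rotation vector about the world's x, y, z in rad, then the finger opening in m, from 0 to 0.0854. A call has 1 to 20 rows; each row shifts and turns the commanded pose from where the row before left it; what a row does not reach is not made up. A row lasts 1/12 s, in which the tool goes at most 41.7 mm and 7.16 degrees, less where a joint would pass 70% of its speed; a pose out of reach is approached as far as the arm can. A call with a gripper value outside its range is refused whole. The fingers move at their own pace and stop on an object; "newtons" is the grip in N (left out, the last holds). Time passes only in rows, so rows that do not move let the fingers close. It gives the time, the measured TCP pose, the force and the opening at its end, in the units of the state.
- manip.get_state(): the state, without advancing time (a new reading comes with each control period).
- manip.get_image(name): name is "scene" or "top" or "wrist"; returns a dict with "color" (420x560x3 uint8, red, green, blue), "fx", "fy", "cx", "cy" (pixels), "R" (3x3) and "t" (3): a world point X has camera coordinates R X + t; the wrist camera has in their place "tool_from_camera" (4x4, takes a point from camera to tool coordinates, whose origin is the TCP and whose axes are the flange's). Camera axes: x right, y down, z forward; pixel columns grow to the right and rows downward; lengths in m; the calibration is good to about 2 mm. A picture is of the moment at which its call begins: read the wrist's pose just before it. There is no depth.
- manip.sign_off(): hands the job in, once; it reports no verdict.
The state is a dict: "clock": time; "qpos": joint angles; "qd": joint speeds; "effort": joint torques, N m; "position": TCP position; "ee_rot": TCP orientation; "contact_force": force on the tool from outside, world axes, zero at the start; "moment": the same for the moment, N m; "width": finger opening in m.
Only numpy, scipy, OpenCV 4.12 (cv2) and the standard library are available. Lean on these libraries where they do the work, as an engineer would, in place of code of your own. Each camera call takes 0.05 s, during which the arm holds its last target.

TASK

Stop the conveyor first: push the red button on the bench station fully down and let it come back up. Then take the angle gauge by the black lug on top, stand the middle of its foot on the hump of the worn timber sill, lined up with the sill's length, and rock it so that the end towards the conveyor rises, until the swinging pointer comes to rest on the red mark. Finish there, still gripping the gauge and keeping it steady on the hump so that I can scribe the new slope; leave the green button and everything else on the bench alone.

Things in the scene. Friction and masses are not known exactly. Their poses are not given: they have to be found in the camera images.
- stop_top (a point): Centre of the top face of the round red stop button (28 mm across), 74 mm above the bench, on the grey push-button station (90 x 150 mm, 52 mm high, screwed to the bench). The button stands 22 mm proud of the station, of which 12 mm is its black collar (44 mm across).
- stop (a joint): Travel of the red stop button in m: 0 released, grows as it is pushed down, 0.006 fully down. Spring: about 1.5 N starts it, 5 N has it fully down.
- start_top (a point): Centre of the top of the green start button, same size and height, 68 mm beside the red one on the same station. Not to be pressed.
- start (a joint): Travel of the green start button in m, as for the red one.
- gauge: Pendulum angle gauge, 0.26 to 0.42 kg, upright on the bench. Origin: centre of the foot's underside; z up, y along the foot, +x out of the white dial face (away from the robot at the start, within 0.4 rad). Steel foot 40 (x) by 140 (y) by 16 mm high; grey housing 104 mm across, 18 mm thick, centre 74 mm up; black grip lug 22 mm thick (x), 44 mm wide (y), 122 to 160 mm up.
- gauge_lug (a point): Middle of the grip lug, 145 mm above the underside of the foot. The lug is gripped across its 22 mm thickness (the gauge's x).
- gauge_toe (a point): Underside of the foot at its -y end, 70 mm from the middle. Set on the sill, this end points to the conveyor and is the one to be raised.
- pointer (a joint): Angle of the swinging black pointer in rad, a lightly damped pendulum that hangs plumb from the dial's middle (about 1 s to settle): 0 when the foot is level, +0.1 when the toe (-y) end of the foot is 0.1 rad up. Turning the gauge by -0.1 about its own x axis makes it read +0.1.
- mark (a joint): Angle in rad of the red mark on the dial, set differently each time (0.10 to 0.28) and stiff to move; same zero and sign as pointer, so the pointer is on the mark when the two values are equal.
- pointer_tip (a point): Tip of the pointer, 44 mm below the middle of the dial when the gauge is upright; 2.6 mm wide.
- mark_tip (a point): Middle of the red mark's tab (6 mm wide, 14 mm long), 44 mm from the middle of the dial, in the lower half of the dial.
- sill: Brown timber block 90 mm (x) by 150 mm (y), screwed down beside the conveyor. Origin: centre of its underside; y is its length, -y points to the conveyor. Its top is worn to an uneven convex hump: ridge along x, 60 mm high at mid-length, small flats of radius about 70 mm to 22 degrees either side, about 34 mm high at the ends. A gauge rocked on it touches up to 25 mm to the low (+y) side of the ridge.
- sill_crown (a point): Middle of the ridge of the sill, 60 mm above the bench.
- conveyor: Roller conveyor along the right side of the bench, running along x: green side rails and steel rollers, 50 mm above the bench at most (some cartons stand on it). Origin: bench-side face of its near rail, at bench height.
- offcut: Spare joist offcut, pale wood, lying flat, 140 x 95 x 45 mm; bystander.
- plane: Small block plane, dark steel body 160 x 48 mm, about 60 mm high, with dark wooden knobs; bystander.
- tape_roll: Roll of brown packing tape lying flat, 104 mm across, 48 mm high; bystander.
- tape_measure: Blue and grey tape measure, 70 x 36 x 65 mm; bystander.
- pencil: Flat red carpenter's pencil, 180 mm long, 8 mm high; bystander.
- knife: Orange and grey carton knife, 145 x 30 mm, 16 mm high; bystander.
- tape_gun: Red hand tape dispenser with cream pistol grip, lying on its side, about 230 mm long, 60 mm high; bystander.
Mind the look-alikes: they are no part of the job. What is shaped like the sill but turquoise is not meant.

How it is judged:
By the outcome, as a careful person would: the job done as asked, in the order asked, and still so for the second after the job is handed in, while the arm keeps its last pose, push and grip.
It also fails if it takes over 54 s, if anything falls off the work surface, if the arm or the gripper's body presses on something with over 40 N, if the wrist force passes 120 N, or if a joint passes its speed limit or range.

## Working session

There is one attempt and no reset: what is moved stays moved. The work goes in short steps, Python scripts to look and compute and a tool call to move; the robot and the scene stay as the last step left them, time stands still between calls to the robot, and variables do not carry over. Pictures are saved under pics/ and viewed, and the job is handed in when it is done.

Besides the shell and the picture viewer there is one more tool, called as a command line: name --argument value ..., lists and objects as JSON in quotes. move_arm: Moves the arm, as the interface text tells. Its arguments: {"type":"object","properties":{"series":{"type":"array"},"newtons":{"type":"number"}},"required":["series"]}

```bash
mkdir -p pics; cat > h.py <<'E'
import numpy as np, cv2
from rig import manip
def snap(n,f):
    im=manip.get_image(n); cv2.imwrite('pics/'+f,im['color'][:,:,::-1]); return im
def ray(im,u,v,z):
    R=np.array(im['R']);t=np.array(im['t']);c=-R.T@t
    d=R.T@np.array([(u-im['cx'])/im['fx'],(v-im['cy'])/im['fy'],1]); return c+d*(z-c[2])/d[2]
def proj(im,X):
    p=np.array(im['R'])@np.array(X)+np.array(im['t']); return np.array([im['fx']*p[0]/p[2]+im['cx'],im['fy']*p[1]/p[2]+im['cy']])
E
python3 - <<'E'
from h import *
print(manip.get_state())
for n in('scene','top','wrist'):
    im=snap(n,n+'0.png'); print(n,{k:im[k] for k in im if k!='color'})
E
```

```text
{'clock': 0.0, 'qpos': array([ 1.22499163e+00,  2.76621680e-01,  1.50611732e+00,  9.40795624e-06,
        1.36070871e+00, -1.21016736e-01]), 'qd': array([-0.00093634, -0.00021003,  0.0002649 , -0.00151583, -0.00020342,
        0.00133926]), 'effort': array([-1.43551344e-03, -4.16773260e+01, -2.45811850e+01, -2.71940507e-04,
        1.09305247e-02,  1.56830453e-05]), 'position': array([0.12800778, 0.56005666, 0.24143078]), 'ee_rot': array([-2.19009800e-04,  1.12158425e-01,  9.93689905e-01, -9.01314020e-04]), 'contact_force': array([-0.028669  ,  0.18895271, -0.63822129]), 'moment': array([-0.0483579 , -0.0440457 ,  0.01741927]), 'width': 0.08550561333574658}
scene {'fx': 414.4412361760069, 'fy': 414.4412361760069, 'cx': 276.414568412222, 'cy': 210.23421677998158, 'R': array([[-0.53060707,  0.84761112,  0.00339472],
       [ 0.50926727,  0.32199925, -0.79809983],
       [-0.67757139, -0.42174859, -0.60251568]]), 't': array([ 0.29646917, -0.1679989 ,  1.51286839])}
top {'fx': 397.0878095898008, 'fy': 397.0878095898008, 'cx': 278.4721879855427, 'cy': 208.93041189332257, 'R': array([[ 0.02954204, -0.99955182, -0.00484063],
       [-0.99059783, -0.02862955, -0.13377704],
       [ 0.1335785 ,  0.00874716, -0.99099963]]), 't': array([-0.02646457,  0.49093896,  1.05122263])}
wrist {'fx': 323.12474214474577, 'fy': 323.12474214474577, 'cx': 282.37613548912344, 'cy': 212.96637056966873, 'tool_from_camera': array([[-9.06470891e-04, -9.47794306e-01, -3.18881063e-01,
         8.25431661e-02],
       [ 9.99999315e-01, -1.09547098e-03,  4.13354393e-04,
        -4.78979231e-04],
       [-7.41099891e-04, -3.18880470e-01,  9.47794649e-01,
        -1.31744755e-01],
       [ 0.00000000e+00,  0.00000000e+00,  0.00000000e+00,
         1.00000000e+00]])}
```

View pics/scene0.png

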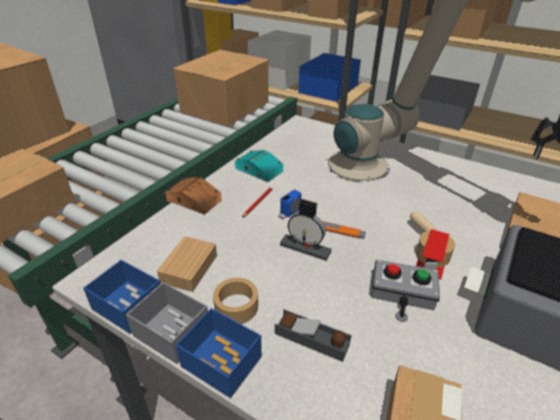

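View pics/top0.png

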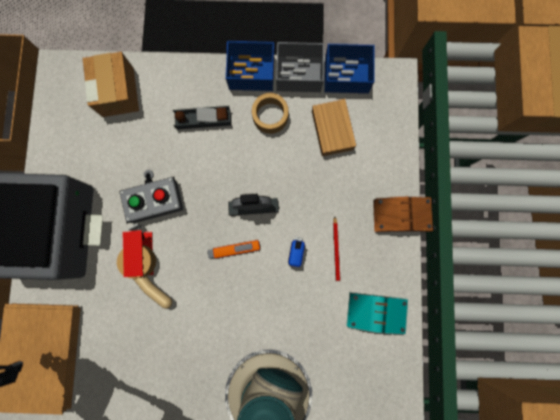

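View pics/wrist0.png

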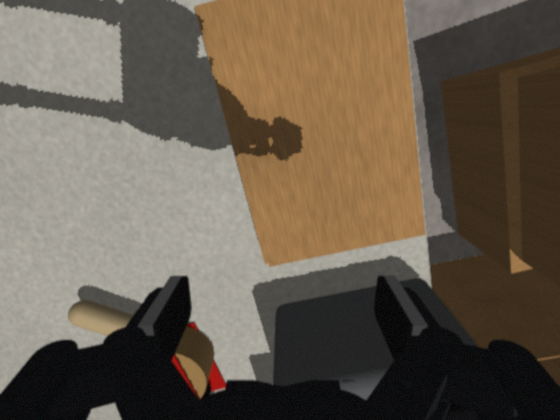

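The top view shows the red button at about (160,195), green at (135,201), gauge at (252,205), brown sill at (404,215), and the turquoise look-alike at (377,314). The scene view shows the dial facing away from the robot, with the toe side towards the conveyor.

```bash
python3 - <<'E'
from h import *
for n,roi in(('top',dict(red=(145,180,178,212),sill=(365,190,440,240),gauge=(222,188,285,222))),('scene',dict(red=(380,255,408,285),sill=(160,170,230,220),gauge=(275,195,335,262)))):
    im=manip.get_image(n); c=im['color']; 
    for k,(a,b,d,e) in roi.items():
        s=c[b:e,a:d].astype(int); r,g,bl=s[...,0],s[...,1],s[...,2]
        if k=='red': m=(r>110)&(g<60)&(bl<60)
        elif k=='sill': m=(r>g+30)&(g>bl)
        else: m=s.max(2)<95
        m=m.astype(np.uint8)
        nn,lab,st,ce=cv2.connectedComponentsWithStats(m); i=1+np.argmax(st[1:,4])
        cen=ce[i]+[a,b]; 
        cs,_=cv2.findContours((lab==i).astype(np.uint8),0,1); box=cv2.boxPoints(cv2.minAreaRect(cs[0]))+[a,b]
        z={'red':.074,'sill':.05,'gauge':.16}[k]
        print(n,k,st[i],cen,ray(im,*cen,z).round(4),box.round(1).tolist(),[ray(im,*p,.0)[:2].round(3).tolist() for p in box])
    crops=roi if n=='top' else roi
    tiles=[cv2.resize(c[b:e,a:d],(400,int(400*(e-b)/(d-a))),interpolation=2)[:,:,::-1] for k,(a,b,d,e) in roi.items() if k!='red']
    cv2.imwrite(f'pics/crop_{n}.png',np.vstack(tiles)[:800])
E
```

```text
top red [ 9  9 10 11 85] [158.50588235 194.27058824] [0.5159 0.3056 0.074 ] [[154.0, 199.0], [154.0, 189.0], [163.0, 189.0], [163.0, 199.0]] [[0.514, 0.341], [0.543, 0.343], [0.544, 0.317], [0.515, 0.315]]
top sill [   9    6   58   36 1777] [403.05571187 214.08778841] [ 0.4849 -0.3462  0.05  ] [[373.4, 196.6], [430.6, 195.5], [431.3, 230.0], [374.0, 231.1]] [[0.539, -0.279], [0.547, -0.44], [0.449, -0.44], [0.441, -0.28]]
top gauge [   7    6   50   28 1075] [254.02511628 207.46790698] [0.4762 0.0457 0.16  ] [[229.0, 194.0], [278.0, 194.0], [278.0, 221.0], [229.0, 221.0]] [[0.535, 0.129], [0.538, -0.009], [0.462, -0.012], [0.458, 0.126]]
scene red [ 8 10 12  9 80] [393.0625 268.8625] [0.5258 0.3055 0.074 ] [[388.0, 265.0], [399.0, 265.0], [399.0, 273.0], [388.0, 273.0]] [[0.441, 0.275], [0.425, 0.3], [0.454, 0.309], [0.469, 0.285]]
scene sill [   6    8   55   29 1033] [193.97386254 192.12391094] [ 0.5083 -0.3317  0.05  ] [[166.0, 178.0], [220.0, 178.0], [220.0, 206.0], [166.0, 206.0]] [[0.442, -0.524], [0.342, -0.366], [0.471, -0.265], [0.562, -0.408]]
scene gauge [   6    3   50   62 1014] [305.30473373 231.00591716] [0.6066 0.1083 0.16  ] [[279.7, 246.9], [293.3, 196.7], [341.5, 209.9], [327.8, 260.0]] [[0.534, -0.005], [0.304, -0.095], [0.285, 0.068], [0.509, 0.132]]
```

View pics/crop_top.png

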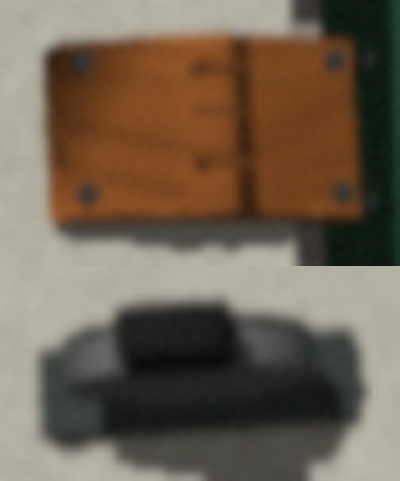

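View pics/crop_scene.png

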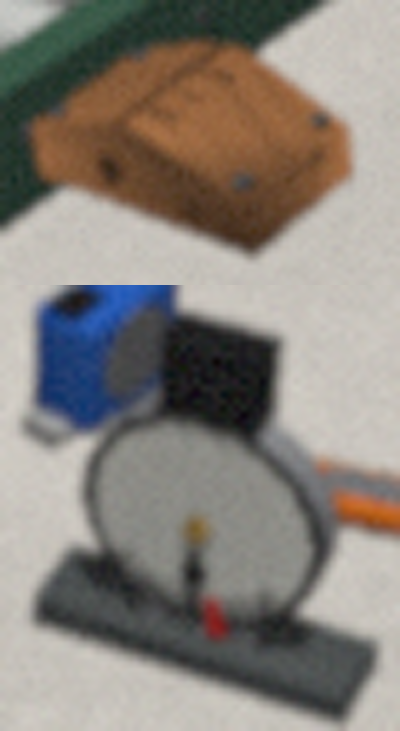

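move_arm --series '[[[0.012,-0.036,0,0,0,-0.09,0],[0.012,-0.036,0,0,0,-0.09,0],[0.012,-0.036,0,0,0,-0.09,0],[0.012,-0.036,0,0,0,-0.09,0],[0.012,-0.036,0,0,0,-0.09,0],[0.012,-0.036,0,0,0,-0.09,0],[0.012,-0.036,0,0,0,-0.09,0],[0.036,0,0,0,0,-0.09,0],[0.036,0,0,0,0,-0.09,0],[0.036,0,0,0,0,-0.09,0],[0.036,0,-0.01,0,0,-0.09,0],[0.036,0,-0.02,0,0,-0.09,0],[0.036,0,-0.03,0,0,-0.09,0],[0.036,0,-0.03,0,0,-0.09,0],[0.036,0,-0.02,0,0,-0.09,0],[0.018,0,0,0,0,0,0],[0,0,0,0,0,0,0]]]' --newtons 60

```text
clock: 1.67
position: [0.5142, 0.308, 0.1367]
ee_rot: [0.0, 0.709, 0.705, -0.0]
contact_force: [1.0, -0.2, -0.3]
width: -0.0002
```

```bash
python3 - <<'E'
from h import *
s=manip.get_state(); print(s['clock'],s['position'],s['ee_rot'],s['qpos'],s['width'],s['contact_force'])
for n in('top','scene'):
    im=snap(n,n+'1.png')
    c=im['color'].astype(int)
for n in('top','scene'):
    im=manip.get_image(n);print(n,[proj(im,p).round(1).tolist() for p in([.518,.306,.074],[.49,-.355,.06],[.476,.046,.145])])
snap('wrist','wrist1.png')
E
```

```text
1.6667 [0.51417767 0.3080143  0.13670438] [ 4.67181413e-04  7.09335638e-01  7.04870710e-01 -1.31501293e-04] [ 4.24242129e-01  3.86524719e-01  1.61257692e+00 -1.06336938e-03
  1.14241015e+00  4.30998190e-01] -0.00022851228940073143 [ 1.01435405 -0.20696328 -0.26621413]
top [[158.4, 193.5], [407.5, 211.8], [254.3, 208.4]]
scene [[394.4, 267.0], [191.8, 184.4], [308.3, 200.1]]
```

View pics/scene1.png

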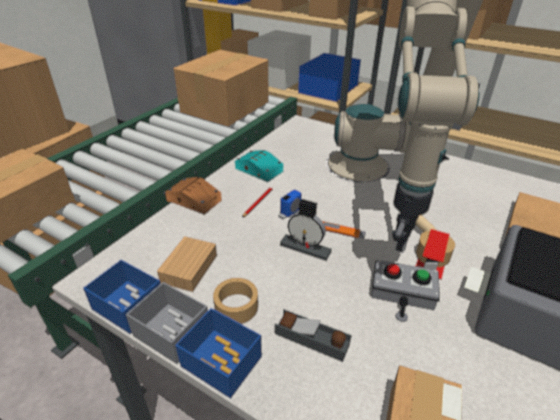

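View pics/wrist1.png

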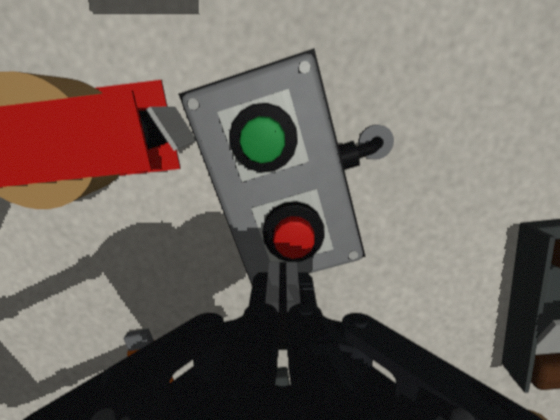

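The wrist view shows the red button at about (294,238), just ahead of the closed fingertips, and green at (263,140). I'll cast the ray.

```bash
cat >> h.py <<'E'
from scipy.spatial.transform import Rotation as Ro
def wcam(im,s):
    q=s['ee_rot']; T=np.eye(4); T[:3,:3]=Ro.from_quat([q[1],q[2],q[3],q[0]]).as_matrix(); T[:3,3]=s['position']
    C=T@np.array(im['tool_from_camera']); R=C[:3,:3].T
    return dict(fx=im['fx'],fy=im['fy'],cx=im['cx'],cy=im['cy'],R=R,t=-R@C[:3,3])
E
python3 - <<'E'
from h import *
s=manip.get_state();im=manip.get_image('wrist');w=wcam(im,s);c=im['color'].astype(int)
m=((c[...,0]>120)&(c[...,1]<70)&(c[...,2]<70)).astype(np.uint8);m[:,:240]=0
m[:200]=0
ys,xs=np.nonzero(m);print(len(xs),xs.min(),xs.max(),ys.min(),ys.max(),xs.mean(),ys.mean())
print(ray(w,xs.mean(),ys.mean(),.074),ray(w,263,140,.074))
E
```

```text
775 275 313 222 248 295.0890322580645 234.53290322580645
[0.51673143 0.30918273 0.074     ] [0.4969913  0.37037555 0.074     ]
```

move_arm --series '[[[0.003,-0.002,-0.02,0,0,0,0],[0,0,-0.015,0,0,0,0],[0,0,-0.008,0,0,0,0],[0,0,0,0,0,0,0],[0,0,0,0,0,0,0]]]'

```text
clock: 2.38
position: [0.5127, 0.3068, 0.0964]
ee_rot: [0.0, 0.708, 0.706, 0.0]
contact_force: [0.4, 0.2, -0.1]
width: -0.0001
```

move_arm --series '[[[0.004,-0.001,-0.007,0,0,0,0],[0,0,-0.005,0,0,0,0],[0,0,-0.004,0,0,0,0],[0,0,-0.003,0,0,0,0],[0,0,0,0,0,0,0],[0,0,0,0,0,0,0]]]'

```text
clock: 2.88
position: [0.5185, 0.3059, 0.079]
ee_rot: [0.001, 0.709, 0.706, 0.002]
contact_force: [-0.5, -0.8, 9.9]
width: -0.0002
```

move_arm --series '[[[0,0,-0.001,0,0,0,0],[0,0,0,0,0,0,0],[0,0,0.02,0,0,0,0],[0,0,0.035,0,0,0,0],[0.004,-0.018,0.035,0,0,-0.112,0],[0.004,-0.018,0.02,0,0,-0.112,0],[0.004,-0.018,0.013,0,0,-0.112,0],[0.004,-0.018,0,0,0,-0.112,0],[0.004,-0.018,0,0,0,-0.112,0],[0.004,-0.018,0,0,0,-0.112,0],[0.004,-0.018,0,0,0,-0.112,0],[0.004,-0.018,0,0,0,-0.112,0],[0.004,-0.018,0,0,0,-0.112,0],[0.004,-0.018,0,0,0,-0.112,0],[0.004,-0.018,0,0,0,-0.112,0],[0.004,-0.018,0,0,0,-0.112,0],[0.002,-0.018,0,0,0,-0.112,0],[0,-0.018,0,0,0,-0.112,0]]]'

```text
clock: 4.38
position: [0.5673, 0.0526, 0.1986]
ee_rot: [-0.0, 1.0, -0.003, -0.0]
contact_force: [0.8, -0.1, -0.1]
width: 0.0
```

move_arm --series '[[[0,0,0,0,0.105,0,0],[0,0,0,0,0.105,0,0],[0,0,0,0,0.105,0,0],[0,0,0,0,0.105,0,0],[0,0,0,0,0.105,0,0],[0,0,0,0,0,0,0],[0,0,0,0,0,0,0]]]'

```text
clock: 4.97
position: [0.5676, 0.0535, 0.1966]
ee_rot: [0.0, 0.965, -0.001, -0.261]
contact_force: [-0.7, -0.9, -0.4]
width: 0.0
```

```bash
python3 - <<'E'
from h import *
s=manip.get_state(); print(s['clock'],s['position'],s['ee_rot'],s['qpos'],s['contact_force'])
np.save('s2.npy',s,allow_pickle=True)
im=snap('wrist','wrist2.png');np.save('w2.npy',im,allow_pickle=True)
snap('scene','scene2.png')
E
```

```text
4.9667 [0.56756998 0.053482   0.19658514] [ 1.03539805e-04  9.65420577e-01 -6.34505539e-04 -2.60696561e-01] [-0.02143202  0.58830542  1.22207383 -0.01111369  1.85858644  1.55040132] [-0.74504362 -0.92180997 -0.3536371 ]
```

View pics/wrist2.png

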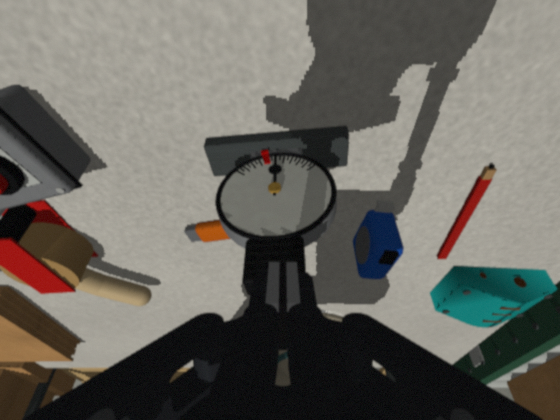

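View pics/scene2.png

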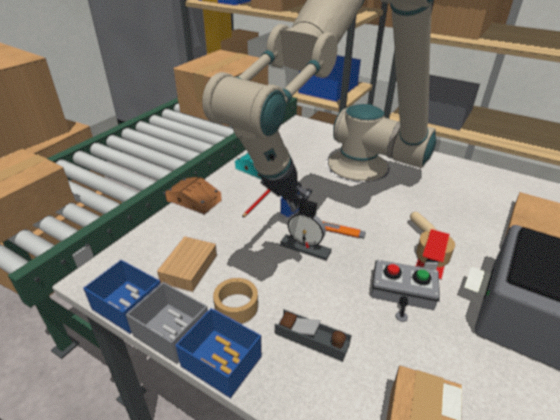

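The wrist view shows the dial, upside down: hub near (275,188), pointer to about (275,168), red mark at (266,156), and the foot from (205,140) to (347,130).

```bash
python3 - <<'E'
from h import *
im=np.load('w2.npy',allow_pickle=True).item(); c=im['color'][120:250,195:360,::-1]
cv2.imwrite('pics/c2.png',cv2.resize(c,None,fx=4.7,fy=4.5,interpolation=cv2.INTER_CUBIC))
E
```

```text
(no output)
```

View pics/c2.png

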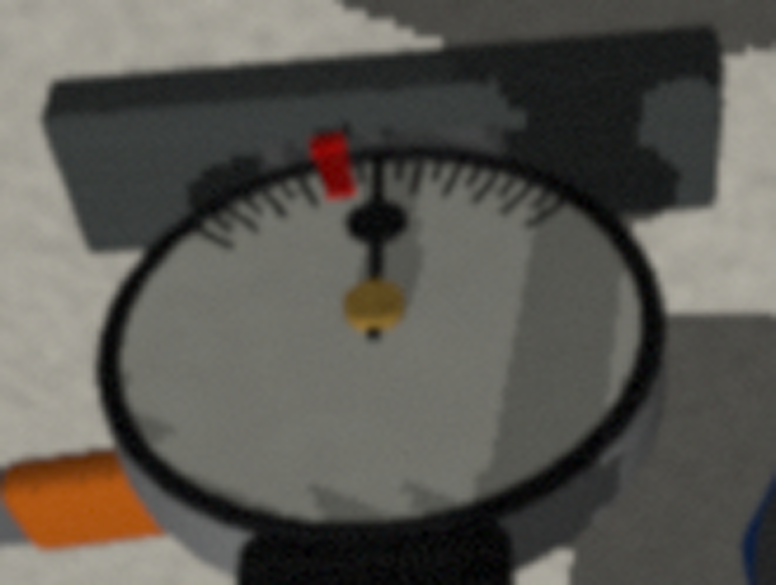

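```bash
cat > m.py <<'E'
from h import *
s=np.load('s2.npy',allow_pickle=True).item();im=np.load('w2.npy',allow_pickle=True).item();w=wcam(im,s)
P=lambda u,v:(195+u/4.7,120+v/4.5)
A=ray(w,*P(50,82),0);B=ray(w,*P(712,28),0)
A1=ray(w,*P(45,120),.016);B1=ray(w,*P(716,72),.016)
C=ray(w,*P(92,250),.016);D=ray(w,*P(712,205),.016)
for n,p in zip(['A','B','A1','B1','C','D'],[A,B,A1,B1,C,D]): print(n,p.round(4))
print(np.linalg.norm(A-B),np.linalg.norm(C-D))
for p,q in((A,B),(A1,B1),(C,D)): d=p-q; print('yaw of +y',np.arctan2(-d[0],d[1]))
cen=(A1+B1+C+D)/4; print('centre',cen, (A+B)/2)
d=A-B+A1-B1+C-D;yaw=np.arctan2(-d[0],d[1])
ex=np.array([np.cos(yaw),np.sin(yaw),0]);ey=np.array([-np.sin(yaw),np.cos(yaw),0]);
Cw=-w['R'].T@w['t']
def pl(u,v,o,dx):
    uu,vv=P(u,v); r=w['R'].T@np.array([(uu-w['cx'])/w['fx'],(vv-w['cy'])/w['fy'],1])
    k=((o+dx*ex-Cw)@ex)/(r@ex); X=Cw+k*r-o; return X@ey,X[2]
o=cen*[1,1,0]
# ellipse of bezel by points on black ring outer edge
for dx in(.009,.011,.013,.015):
    q={k:np.array(pl(*v,o,dx)) for k,v in dict(L=(100,355),R=(664,320),hub=(374,303),bob=(377,223),line=(379,160),mt=(329,140),mb=(340,193),mk=(334,166)).items()}
    print(dx,{k:(v*1000).round(1).tolist() for k,v in q.items()})
E
python3 m.py
```

```text
A [0.5101 0.1303 0.    ]
B [ 0.5239 -0.0087  0.    ]
A1 [0.5119 0.1285 0.016 ]
B1 [ 0.524  -0.0074  0.016 ]
C [0.4745 0.1248 0.016 ]
D [ 0.4879 -0.0119  0.016 ]
0.1396067005365744 0.1373492247687559
yaw of +y 0.09840192752582307
yaw of +y 0.08841702800680563
yaw of +y 0.09806493980880716
centre [0.49957583 0.05851975 0.016     ] [0.5169951  0.06081042 0.        ]
0.009 {'L': [51.0, 77.7], 'R': [-51.1, 78.1], 'hub': [0.8, 68.5], 'bob': [0.6, 45.4], 'line': [0.5, 25.4], 'mt': [11.0, 17.3], 'mb': [8.2, 35.2], 'mk': [9.7, 26.3]}
0.011 {'L': [50.2, 79.7], 'R': [-50.9, 80.1], 'hub': [0.6, 70.6], 'bob': [0.3, 47.7], 'line': [0.2, 27.9], 'mt': [10.6, 19.9], 'mb': [7.8, 37.6], 'mk': [9.3, 28.8]}
0.013 {'L': [49.4, 81.6], 'R': [-50.6, 82.1], 'hub': [0.3, 72.6], 'bob': [0.1, 50.0], 'line': [-0.0, 30.4], 'mt': [10.3, 22.5], 'mb': [7.5, 40.0], 'mk': [9.0, 31.3]}
0.015 {'L': [48.7, 83.6], 'R': [-50.3, 84.0], 'hub': [0.0, 74.7], 'bob': [-0.2, 52.3], 'line': [-0.3, 32.9], 'mt': [9.9, 25.1], 'mb': [7.1, 42.4], 'mk': [8.6, 33.7]}
```

move_arm --series '[[[0,0,0.02,0,-0.105,0,0.085],[0,0,0.02,0,-0.105,0,0.085],[0,0,0.02,0,-0.105,0,0.085],[-0.005,0,0.01,0,-0.105,0,0.085],[-0.005,0,0,0,-0.105,0,0.085],[-0.005,0.001,0,0,0,0.111,0.085],[-0.005,0.001,0,0,0,0.111,0.085],[-0.005,0.001,0,0,0,0.111,0.085],[-0.005,0.001,0,0,0,0.111,0.085],[-0.005,0.001,0,0,0,0.111,0.085],[-0.005,0,0,0,0,0.111,0.085],[-0.005,0,0,0,0,0.111,0.085],[-0.005,0,0,0,0,0.111,0.085],[-0.005,0,0,0,0,0.111,0.085],[-0.005,0,0,0,0,0.111,0.085],[-0.005,0,0,0,0,0.111,0.085],[-0.005,0,0,0,0,0.111,0.085],[0,0,0,0,0,0.111,0.085],[0,0,0,0,0,0.111,0.085],[0,0,0,0,0,0.111,0.085]]]'

```text
clock: 6.73
position: [0.4953, 0.0588, 0.2709]
ee_rot: [0.002, 0.671, 0.741, 0.001]
contact_force: [-0.0, -0.8, -0.5]
width: 0.0852
```

move_arm --series '[[[0,0,0,0,0,0,0.085],[0,0,0,0,0,0,0.085]]]'

```text
clock: 6.9
position: [0.4959, 0.0587, 0.2705]
ee_rot: [0.001, 0.674, 0.738, 0.001]
contact_force: [0.9, 0.1, 0.0]
width: 0.0852
```

```bash
python3 - <<'E'
from h import *
s=manip.get_state(); print(s['clock'],s['position'],s['ee_rot'],s['width'])
im=snap('wrist','wrist3.png');w=wcam(im,s);print([proj(w,p).round(1) for p in([.498,.059,.16],[.498,.059,.145])])
t=snap('top','top3.png')
print(ray(t,249.9,198.9,.16))
E
```

```text
6.9 [0.49594311 0.05868823 0.27045649] [0.00119933 0.67443619 0.73833139 0.00107226] 0.0851964192694869
[array([285.3, 213.3]), array([285.1, 207.6])]
[0.49682563 0.05650527 0.16      ]
```

View pics/wrist3.png

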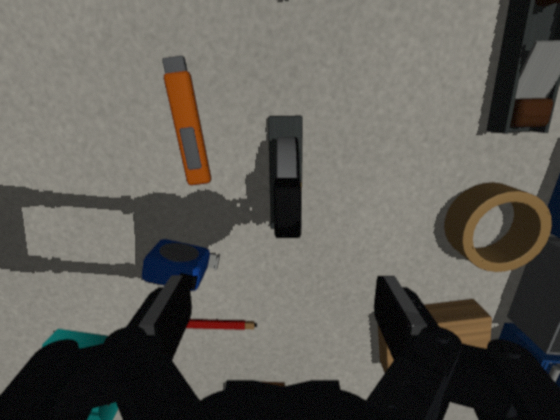

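```bash
python3 - <<'E'
from h import *
s=manip.get_state(); im=manip.get_image('wrist');w=wcam(im,s)
cv2.imwrite('pics/c3.png',cv2.resize(im['color'][105:245,245:330,::-1],None,fx=4.2,fy=4.2,interpolation=cv2.INTER_CUBIC))
a=.095;ey=np.array([-np.sin(a),np.cos(a),0])
c=np.array([.498,.059,0])
for d,z in((-.022,.16),(.022,.16),(.022,.122),(.07,.016)): print(d,z,proj(w,c+d*ey+[0,0,z]).round(1))
for u,v in((288,237),): print(ray(w,u,v,.16))
E
```

```text
-0.022 0.16 [284.9 239.1]
0.022 0.16 [284.8 186.3]
0.022 0.122 [284.4 175.9]
0.07 0.016 [283.6 115. ]
[0.50238245 0.03917581 0.16      ]
```

View pics/c3.png

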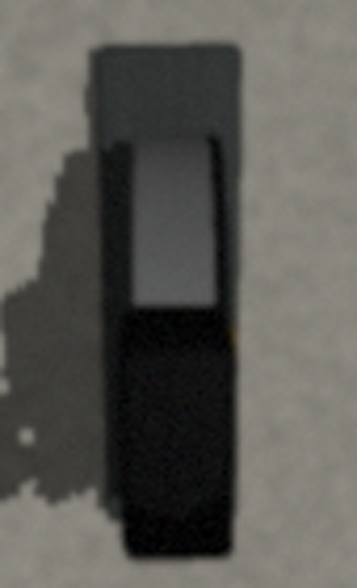

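Lug centre is at about (288,212), axis parallel to the image columns, so I shift +4 mm in x and descend.

move_arm --series '[[[0.0045,0.001,-0.02,0,0,0,0.085],[0,0,-0.025,0,0,0,0.085],[0,0,-0.025,0,0,0,0.085],[0,0,-0.025,0,0,0,0.085],[0,0,-0.02,0,0,0,0.085],[0,0,-0.0125,0,0,0,0.085],[0,0,-0.005,0,0,0,0.085],[0,0,0,0,0,0,0.085],[0,0,0,0,0,0,0.085]]]'

```text
clock: 7.8
position: [0.5022, 0.0595, 0.137]
ee_rot: [0.0, 0.674, 0.739, 0.0]
contact_force: [0.8, -0.2, 0.5]
width: 0.0849
```

```bash
python3 - <<'E'
from h import *
s=manip.get_state(); print(s['clock'],s['position'],s['ee_rot'],s['width'],s['contact_force'])
im=snap('wrist','wrist4.png')
E
```

```text
7.8 [0.50219168 0.05954672 0.13696001] [3.49501513e-04 6.73675847e-01 7.39026814e-01 3.16779819e-04] 0.08493315977882333 [ 0.81076084 -0.17649367  0.54736058]
```

View pics/wrist4.png

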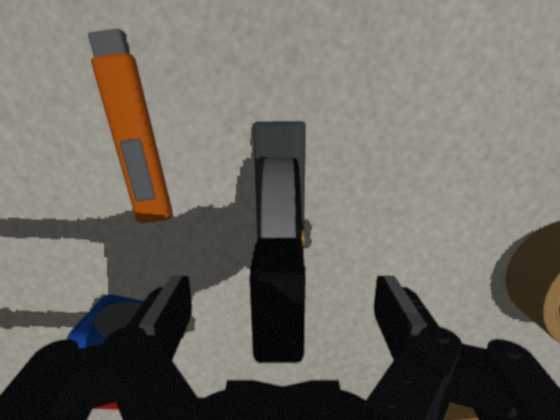

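The lug is centred between the pads, so I close.

move_arm --series '[[[0,0,0,0,0,0,0.06],[0,0,0,0,0,0,0.04],[0,0,0,0,0,0,0.028],[0,0,0,0,0,0,0.015],[0,0,0,0,0,0,0.01],[0,0,0,0,0,0,0.01],[0,0,0,0,0,0,0.01],[0,0,0,0,0,0,0.01]]]' --newtons 90

```text
clock: 8.52
position: [0.5015, 0.0595, 0.1369]
ee_rot: [-0.0, 0.673, 0.739, -0.0]
contact_force: [-1.4, 0.3, 5.0]
width: 0.0211
```

```bash
python3 - <<'E'
from h import *
s=manip.get_state(); print(s['clock'],s['position'],s['ee_rot'],s['width'],s['contact_force'])
R=Ro.from_quat(np.roll(s['ee_rot'],-1)).as_matrix();print(R.round(4))
w=snap('wrist','wrist5.png')
im=snap('top','top5.png')
# sill hypotheses
for cy in(-.35,-.355,-.36):
  for cx in (.49,):
    print(cy,{k:proj(im,[cx+dx,cy+dy,z]).round(1).tolist() for k,(dx,dy,z) in dict(nl0=(-.045,.075,0),fl0=(.045,.075,0),nl=(-.045,.075,.034),fl=(.045,.075,.034),nr=(-.045,-.075,.034),fr=(.045,-.075,.034),cn=(-.045,0,.06),cf=(.045,0,.06)).items()})
E
```

```text
8.5167 [0.5014889  0.05951081 0.13686776] [-3.60739346e-05  6.73475409e-01  7.39209619e-01 -1.04537808e-04] 0.021123070119391633 [-1.43266254  0.25652597  4.98903684]
[[-9.290e-02  9.957e-01 -2.000e-04]
 [ 9.957e-01  9.290e-02 -1.000e-04]
 [-1.000e-04 -2.000e-04 -1.000e+00]]
-0.35 {'nl0': [372.2, 229.7], 'fl0': [372.1, 197.9], 'nl': [375.1, 228.7], 'fl': [375.0, 195.9], 'nr': [430.7, 230.3], 'fr': [429.9, 197.4], 'cn': [405.9, 228.7], 'cf': [405.4, 195.1]}
-0.355 {'nl0': [374.0, 229.8], 'fl0': [373.9, 197.9], 'nl': [376.9, 228.7], 'fl': [376.8, 195.9], 'nr': [432.5, 230.3], 'fr': [431.8, 197.5], 'cn': [407.8, 228.7], 'cf': [407.3, 195.1]}
-0.36 {'nl0': [375.8, 229.8], 'fl0': [375.7, 198.0], 'nl': [378.8, 228.8], 'fl': [378.6, 196.0], 'nr': [434.4, 230.4], 'fr': [433.6, 197.5], 'cn': [409.7, 228.8], 'cf': [409.2, 195.2]}
```

View pics/wrist5.png

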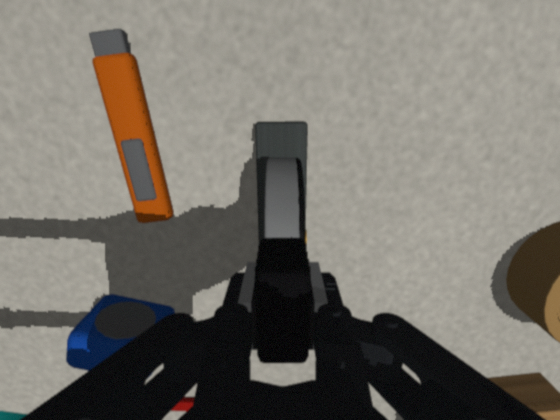

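move_arm --series '[[[0,0,0.01,0,0,0,0.01],[0,0,0.02,0,0,0,0.01],[0,0,0.025,0,0,0,0.01],[0.01,0.01,0.03,0,0,0.035,0.01],[0.02,0.018,0.025,0,0,0.035,0.01],[0.02,0.018,0.025,0,0,0.035,0.01],[0.02,0.018,0.025,0,0,0.035,0.01],[0.02,0.018,0.025,0,0,0.035,0.01],[0.02,0.018,0.025,0,0,0.035,0.01],[0.02,0.018,0.025,0,0,0.035,0.01],[0.02,0.015,0.025,0,0,0.035,0.01],[0.02,0.01,0.02,-0.0466,-0.018,0,0.01],[0.01,0.005,0.01,-0.0466,-0.018,0,0.01],[0,0,0,-0.0466,-0.018,0,0.01],[0,0,0,-0.0466,-0.018,0,0.01],[0,0,0,0,0,0,0.01],[0,0,0,0,0,0,0.01],[0,0,0,0,0,0,0.01],[0,0,0,0,0,0,0.01],[0,0,0,0,0,0,0.01]]]'

```text
clock: 10.28
position: [0.6818, 0.2067, 0.4265]
ee_rot: [0.082, 0.561, 0.822, -0.056]
contact_force: [-0.1, 0.2, -3.4]
width: 0.0205
```

move_arm --series '[[[0,0,0,0,0,0,0.01],[0,0,0,0,0,0,0.01],[0,0,0,0,0,0,0.01],[0,0,0,0,0,0,0.01],[0,0,0,0,0,0,0.01],[0,0,0,0,0,0,0.01],[0,0,0,0,0,0,0.01],[0,0,0,0,0,0,0.01],[0,0,0,0,0,0,0.01],[0,0,0,0,0,0,0.01]]]'

```text
clock: 11.12
position: [0.6817, 0.2076, 0.4265]
ee_rot: [0.082, 0.561, 0.822, -0.057]
contact_force: [-0.2, 0.1, -3.5]
width: 0.0212
```

```bash
python3 - <<'E'
from h import *
s=manip.get_state(); print(s['clock'],s['position'],s['ee_rot'],s['width'],s['contact_force'])
np.save('s6.npy',s,allow_pickle=True)
R=Ro.from_quat(np.roll(s['ee_rot'],-1)).as_matrix();print(R.round(4))
ims=[manip.get_image('scene') for _ in range(5)]
a=np.mean([i['color'].astype(float) for i in ims],0); im=ims[0]; im['color']=a; np.save('i6.npy',im,allow_pickle=True)
print(np.abs(ims[0]['color'].astype(float)-ims[-1]['color'])[180:300].mean())
cv2.imwrite('pics/scene6.png',a[:,:,::-1])
u,v=proj(im,s['position']-np.array([0,0,.063])).astype(int);print(u,v)
c=a[v-45:v+45,u-50:u+50,::-1].astype(np.uint8); cv2.imwrite('pics/c6.png',cv2.resize(c,None,fx=6.5,fy=6.5,interpolation=2))
t=snap('top','top6.png')
E
```

```text
11.1167 [0.68170309 0.20762009 0.42645182] [ 0.08215298  0.5608914   0.82185959 -0.05655567] 0.021245384038159773 [-0.24014949  0.12229428 -3.51917391]
[[-3.573e-01  9.312e-01  7.160e-02]
 [ 9.127e-01  3.644e-01 -1.851e-01]
 [-1.985e-01 -8.000e-04 -9.801e-01]]
1.668271825396825
338 185[ WARN:0@5.336] global loadsave.cpp:1063 imwrite_ Unsupported depth image for selected encoder is fallbacked to CV_8U.
```

View pics/c6.png

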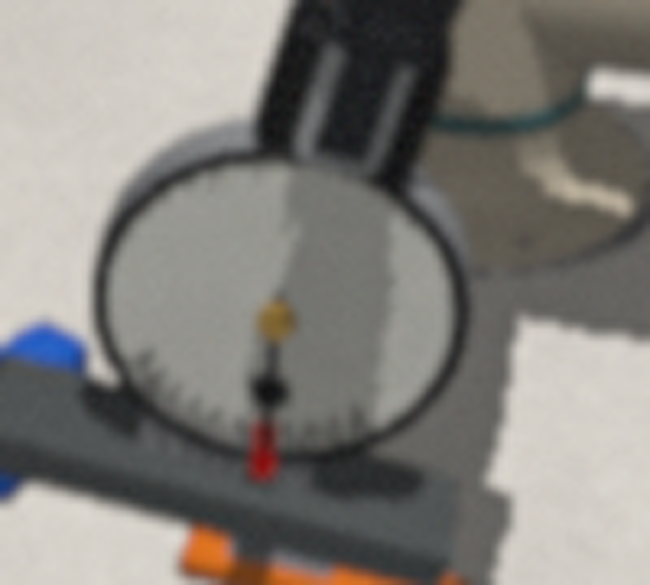

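```bash
cat > m6.py <<'E'
from h import *
s=np.load('s6.npy',allow_pickle=True).item();im=np.load('i6.npy',allow_pickle=True).item();a=im['color']
R=Ro.from_quat(np.roll(s['ee_rot'],-1)).as_matrix()
G=np.column_stack([R[:,1],R[:,0],-R[:,2]])  # gauge axes x,y,z
print(np.linalg.det(G))
org=s['position']-.137*G[:,2]   # foot underside centre approx (bench contact at TCP .137)
cam=-np.array(im['R']).T@np.array(im['t'])
def pl(u,v,dx):
    r=im['R'].T@np.array([(u-im['cx'])/im['fx'],(v-im['cy'])/im['fy'],1]); k=((org+dx*G[:,0]-cam)@G[:,0])/(r@G[:,0])
    X=cam+k*r-org; return np.array([X@G[:,1],X@G[:,2]])*1000
P=lambda u,v:(288+(u+.5)/6.5-.5,140+(v+.5)/6.5-.5)
sub=a[140:230,288:388]
r,g,b=sub[...,0],sub[...,1],sub[...,2]
wt=np.clip(r-np.maximum(g,b)-40,0,None)*(np.abs(g-b)<30); ys,xs=np.mgrid[:90,:100]; wt[:60]=0;wt[76:]=0; wt[:,:36]=0; wt[:,46:]=0
mu,mv=(wt*xs).sum()/wt.sum()+288,(wt*ys).sum()/wt.sum()+140; print('red',mu-288,mv-140)
dk=np.clip(70-sub.max(2),0,None); dk[:56]=0;dk[64:]=0;dk[:,:36]=0;dk[:,47:]=0
bu,bv=(dk*xs).sum()/dk.sum()+288,(dk*ys).sum()/dk.sum()+140;print('bob',bu-288,bv-140)
for dx in(.009,.011,.013,.015):
    L=pl(*P(97,300),dx);Rr=pl(*P(468,312),dx);h=pl(*P(277,320),dx)
    print(dx,'L',L.round(1),'R',Rr.round(1),'hub',h.round(1),'bob',pl(bu,bv,dx).round(1),'mark',pl(mu,mv,dx).round(1))
print('plumb dir in gauge', np.arctan2(-G[2,1],G[2,2]), G[2])
E
python3 m6.py
```

```text
1.0000000000000007
red 39.96921487603305 70.16590909090911
bob 40.97841494845363 59.75225515463916
0.009 L [-50.1  60.2] R [46.9 88.9] hub [-1.1 69.8] bob [ 3.5 46.2] mark [ 8.2 22.8]
0.011 L [-50.1  61.6] R [46.5 90.2] hub [-1.3 71.2] bob [ 3.2 47.6] mark [ 8.  24.3]
0.013 L [-50.2  62.9] R [46.2 91.4] hub [-1.5 72.5] bob [ 3. 49.] mark [ 7.7 25.8]
0.015 L [-50.2  64.3] R [45.8 92.7] hub [-1.7 73.8] bob [ 2.8 50.4] mark [ 7.5 27.3]
plumb dir in gauge 0.19980648649283592 [-8.03828007e-04 -1.98479607e-01  9.80104688e-01]
```

The pointer lies within about 0.01 rad of the red mark with the gauge at a 0.20 rad tilt. The two views put the mark at 0.20 and 0.195. Next I carry it to the sill.

move_arm --series '[[[-0.01,-0.02,0,0.0466,0.0182,0,0.01],[-0.01,-0.028,0,0.0466,0.0182,0,0.01],[-0.012,-0.032,0,0.0466,0.0182,0,0.01],[-0.012,-0.032,0,0.0466,0.0182,0,0.01],[-0.012,-0.032,-0.005,0,0,-0.03,0.01],[-0.012,-0.032,-0.005,0,0,-0.03,0.01],[-0.012,-0.032,-0.01,0,0,-0.03,0.01],[-0.012,-0.032,-0.01,0,0,-0.03,0.01],[-0.012,-0.032,-0.01,0,0,-0.03,0.01],[-0.012,-0.032,-0.01,0,0,-0.03,0.01],[-0.012,-0.032,-0.01,0,0,-0.03,0.01],[-0.012,-0.032,-0.01,0,0,-0.03,0.01],[-0.012,-0.032,-0.01,0,0,-0.03,0.01],[-0.012,-0.032,-0.01,0,0,-0.03,0.01],[-0.012,-0.032,-0.01,0,0,-0.03,0.01],[-0.012,-0.032,-0.01,0,0,-0.015,0.01],[0,-0.028,0,0,0,0,0.01],[0,-0.02,0,0,0,0,0.01],[0,0,0,0,0,0,0.01],[0,0,0,0,0,0,0.01]]]'

```text
clock: 13.08
position: [0.4933, -0.3377, 0.3162]
ee_rot: [-0.001, 0.698, 0.716, -0.0]
contact_force: [0.0, -1.0, -2.7]
width: 0.0207
```

```bash
python3 - <<'E'
from h import *
s=manip.get_state(); print(s['clock'],s['position'],s['ee_rot'],s['width'],s['contact_force'])
np.save('s7.npy',s,allow_pickle=True)
w=snap('wrist','wrist7.png');np.save('w7.npy',w,allow_pickle=True);snap('top','top7.png')
im=np.load('i6.npy',allow_pickle=True).item()
cv2.imwrite('pics/sills.png',cv2.resize(im['color'][160:230,150:240,::-1].astype(np.uint8),None,fx=8,fy=8,interpolation=2))
E
```

```text
13.0833 [ 0.49326439 -0.33766803  0.31619152] [-5.59252712e-04  6.97859727e-01  7.16234180e-01 -2.95964827e-04] 0.02073729417521637 [ 0.01192332 -0.96313529 -2.71012281]
```

View pics/wrist7.png

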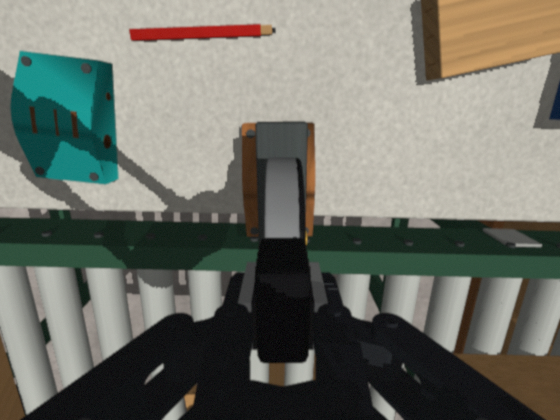

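View pics/sills.png

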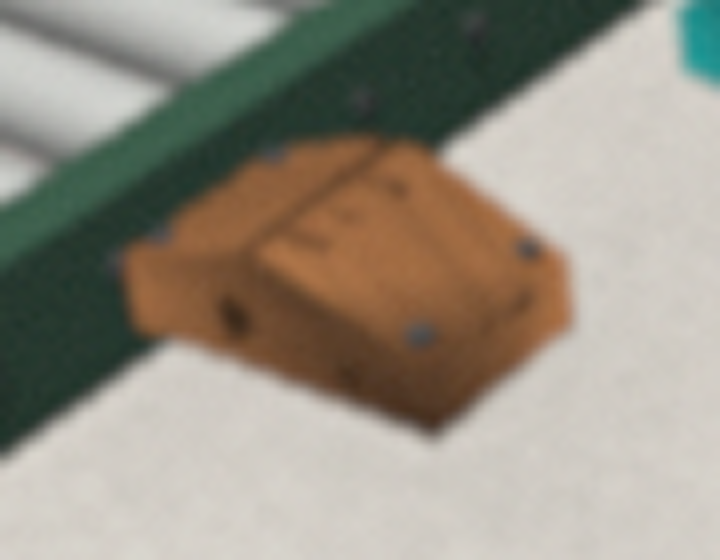

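The scene crop shows the sill: bottom corners at (135,328), (435,437), (572,325), ridge ends at (250,252) and (385,140). The wrist view shows its left and right edges either side of the gauge at columns 243 and 315.

```bash
python3 - <<'E'
from h import *
im=np.load('i6.npy',allow_pickle=True).item()
P=lambda u,v:(150+(u+.5)/8-.5,160+(v+.5)/8-.5)
for n,p,z in(('far-conv',(135,330),0),('far-rob+y',(435,437),0),('near+y',(572,325),0),('ridge far',(248,252),.06),('ridge near',(388,140),.06)): print(n,ray(im,*P(*p),z).round(4))
t=manip.get_image('top')
for n,p,z in(('+y near',(374,231),0),('+y far',(373.7,198),0),('-y far',(431,196.5),.034),('-y near',(432,230),.034),('line',(411,212),.06)): print(n,ray(t,*p,z).round(4))
s=np.load('s7.npy',allow_pickle=True).item();w=wcam(np.load('w7.npy',allow_pickle=True).item(),s)
for n,p,z in(('nr+y L',(242,126),.03),('R',(315,124),.03),('Lb',(246,236),.034),('Rb',(313,236),.034)): print('w',n,ray(w,*p,z).round(4))
for n,p,z in(('foot+y L',(258,123),.316-.121),('foot+y R',(307,123),.316-.121)): print('w',n,ray(w,*p,z).round(4))
E
```

```text
far-conv [ 0.5405 -0.4268  0.    ]
far-rob+y [ 0.5307 -0.2799  0.    ]
near+y [ 0.4444 -0.2812  0.    ]
ridge far [ 0.5363 -0.3594  0.06  ]
ridge near [ 0.4469 -0.3666  0.06  ]
+y near [ 0.4415 -0.28    0.    ]
+y far [ 0.5348 -0.2794  0.    ]
-y far [ 0.5377 -0.4279  0.034 ]
-y near [ 0.4459 -0.4286  0.034 ]
line [ 0.4898 -0.3642  0.06  ]
w nr+y L [ 0.4403 -0.2827  0.03  ]
w R [ 0.5315 -0.278   0.03  ]
w Lb [ 0.4442 -0.4298  0.034 ]
w Rb [ 0.5369 -0.4274  0.034 ]
w foot+y L [ 0.4724 -0.2696  0.195 ]
w foot+y R [ 0.5094 -0.2687  0.195 ]
```

```bash
python3 - <<'E'
from h import *
im=np.load('w7.npy',allow_pickle=True).item()
cv2.imwrite('pics/c7.png',cv2.resize(im['color'][110:250,220:340,::-1],None,fx=5,fy=5,interpolation=2))
E
```

```text
(no output)
```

View pics/c7.png

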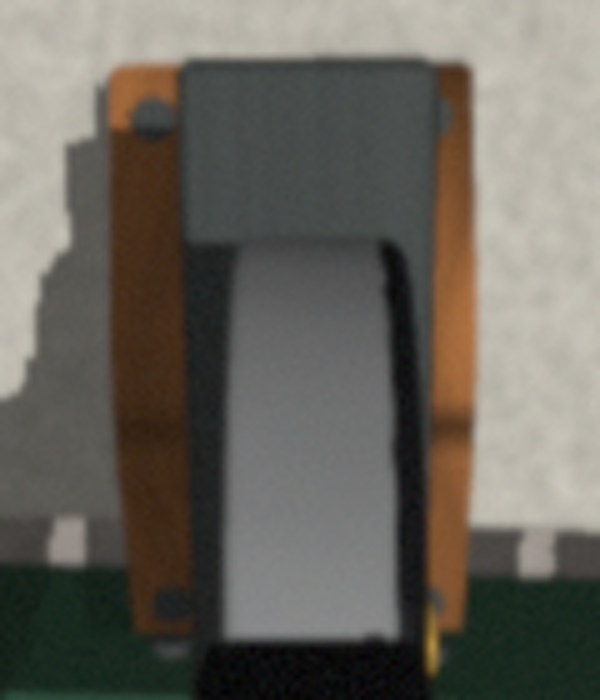

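move_arm --series '[[[-0.003,-0.009,-0.01,0,0,0.003,0.01],[0,-0.009,-0.02,0,0,0,0.01],[0,0,-0.025,0,0,0,0.01],[0,0,-0.025,0,0,0,0.01],[0,0,-0.02,0,0,0,0.01],[0,0,-0.01,0,0,0,0.01],[0,0,-0.003,0,0,0,0.01],[0,0,0,0,0,0,0.01],[0,0,0,0,0,0,0.01]]]'

```text
clock: 13.98
position: [0.4914, -0.3549, 0.2046]
ee_rot: [0.001, 0.696, 0.718, -0.0]
contact_force: [0.3, -1.5, -2.4]
width: 0.0208
```

```bash
python3 - <<'E'
from h import *
s=manip.get_state(); print(s['clock'],s['position'],s['ee_rot'],s['contact_force'],s['moment'])
snap('scene','scene8.png');snap('top','top8.png')
E
```

```text
13.9833 [ 0.49137247 -0.35487647  0.20462778] [ 8.34774925e-04  6.95847363e-01  7.18189196e-01 -1.72417927e-04] [ 0.31200169 -1.53728122 -2.36098272] [ 0.02549131 -0.01753028 -0.04615403]
```

move_arm --series '[[[0,0,-0.003,0,0,0,0.01],[0,0,-0.002,0,0,0,0.01],[0,0,-0.001,0,0,0,0.01],[0,0,0,0,0,0,0.01],[0,0,0,0,0,0,0.01]]]'

```text
clock: 14.5
position: [0.4906, -0.3544, 0.1974]
ee_rot: [-0.0, 0.696, 0.718, -0.0]
contact_force: [0.3, 0.8, -3.5]
width: 0.0207
```

move_arm --series '[[[0,0,-0.001,0,0,0,0.01],[0,0,-0.001,0,0,0,0.01],[0,0,0,0,0,0,0.01]]]'

```text
clock: 14.75
position: [0.4908, -0.3547, 0.1968]
ee_rot: [0.0, 0.696, 0.718, -0.0]
contact_force: [-1.1, 1.3, 4.1]
width: 0.021
```

move_arm --series '[[[0,0.0027,0,-0.02,-0.0006,0,0.01],[0,0.0027,0,-0.02,-0.0006,0,0.01],[0,0.0027,0,-0.02,-0.0006,0,0.01],[0,0.0027,0,-0.02,-0.0006,0,0.01],[0,0.0027,0,-0.02,-0.0006,0,0.01],[0,0,0,0,0,0,0.01]]]'

```text
clock: 15.25
position: [0.4907, -0.3403, 0.1965]
ee_rot: [0.037, 0.695, 0.718, -0.036]
contact_force: [-1.7, 0.9, 5.1]
width: 0.0211
```

move_arm --series '[[[0,0.0027,0,-0.02,-0.0006,0,0.01],[0,0.0027,-0.0003,-0.02,-0.0006,0,0.01],[0,0.0027,-0.0003,-0.02,-0.0006,0,0.01],[0,0.0027,-0.0003,-0.02,-0.0006,0,0.01],[0,0.0027,-0.0003,-0.02,-0.0006,0,0.01],[0,0,0,0,0,0,0.01],[0,0,0,0,0,0,0.01],[0,0,0,0,0,0,0.01]]]'

```text
clock: 15.92
position: [0.4905, -0.3272, 0.1957]
ee_rot: [0.072, 0.692, 0.714, -0.07]
contact_force: [-3.1, 2.3, 10.3]
width: 0.0207
```

move_arm --series '[[[0,0,0,0,0,0,0.01],[0,0,0,0,0,0,0.01],[0,0,0,0,0,0,0.01],[0,0,0,0,0,0,0.01],[0,0,0,0,0,0,0.01],[0,0,0,0,0,0,0.01],[0,0,0,0,0,0,0.01],[0,0,0,0,0,0,0.01],[0,0,0,0,0,0,0.01],[0,0,0,0,0,0,0.01]]]'

```text
clock: 16.75
position: [0.4905, -0.3273, 0.1957]
ee_rot: [0.071, 0.693, 0.714, -0.07]
contact_force: [-3.4, 3.1, 9.0]
width: 0.0205
```

```bash
cat > look.py <<'E'
from h import *
import sys
tag=sys.argv[1]
s=manip.get_state(); print(s['clock'],s['position'],s['ee_rot'],s['contact_force'],s['moment'])
R=Ro.from_quat(np.roll(s['ee_rot'],-1)).as_matrix();G=np.column_stack([R[:,1],R[:,0],-R[:,2]])
print('tilt',np.arcsin(-R[2,0]),'roll',np.arcsin(R[2,1]),'yaw',np.arctan2(R[1,1],R[0,1]))
ims=[manip.get_image('scene') for _ in range(8)]
a=np.mean([i['color'].astype(float) for i in ims],0); im=ims[0]; im['color']=a; np.save(f'i{tag}.npy',im,allow_pickle=True); np.save(f's{tag}.npy',s,allow_pickle=True)
u,v=proj(im,s['position']-.063*G[:,2]).astype(int);print(u,v)
c=a[v-35:v+35,u-40:u+40,::-1].astype(np.uint8); cv2.imwrite(f'pics/c{tag}.png',cv2.resize(c,None,fx=8,fy=8,interpolation=2))
cv2.imwrite(f'pics/scene{tag}.png',a[:,:,::-1].astype(np.uint8))
snap('wrist',f'wrist{tag}.png');snap('top',f'top{tag}.png')
E
python3 look.py 9
```

```text
16.75 [ 0.49051096 -0.32730406  0.19565178] [ 0.0714539   0.69264026  0.71433702 -0.06975985] [-3.4331394   3.06350869  9.01295397] [ 0.63459417  0.74935593 -0.08899272]
tilt 0.20005302660916702 roll -0.0006803836840147517 yaw 0.03077092594125867
192 165
```

View pics/c9.png

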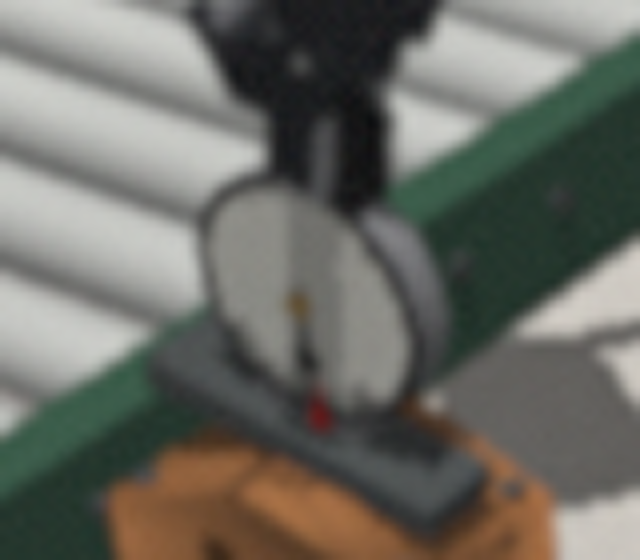

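View pics/wrist9.png

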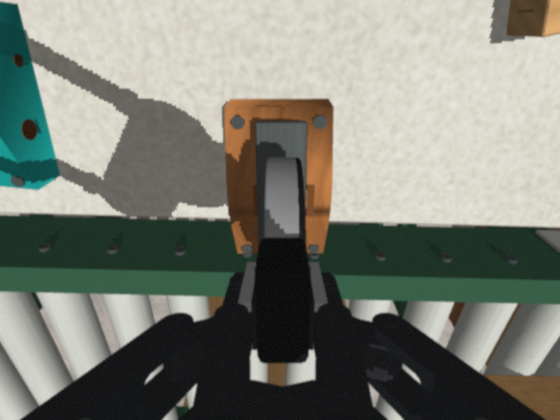

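```bash
cat > m9.py <<'E'
from h import *
import sys
t=sys.argv[1]
s=np.load(f's{t}.npy',allow_pickle=True).item();im=np.load(f'i{t}.npy',allow_pickle=True).item();a=im['color']
R=Ro.from_quat(np.roll(s['ee_rot'],-1)).as_matrix();G=np.column_stack([R[:,1],R[:,0],-R[:,2]])
org=s['position']-.137*G[:,2]-.0017*G[:,1]; cam=-np.array(im['R']).T@np.array(im['t'])
def pl(u,v,dx):
    r=im['R'].T@np.array([(u-im['cx'])/im['fx'],(v-im['cy'])/im['fy'],1]); k=((org+dx*G[:,0]-cam)@G[:,0])/(r@G[:,0])
    X=cam+k*r-org; return np.array([X@G[:,1],X@G[:,2]])*1000
ys,xs=np.mgrid[:420,:560]
def cen(wt,u0,v0,ru,rv):
    m=(abs(xs-u0)<=ru)&(abs(ys-v0)<=rv); w=wt*m; return (w*xs).sum()/w.sum(),(w*ys).sum()/w.sum()
red=np.clip(a[...,0]-np.maximum(a[...,1],a[...,2])-40,0,None); gold=np.clip(a[...,0]-a[...,2]-25,0,None); dark=np.clip(75-a.max(2),0,None)
h0,b0,m0=eval(sys.argv[2])
H=cen(gold,*h0,4,4);B=cen(dark,*b0,3,3);M=cen(red,*m0,6,6)
print(H,B,M)
hb=np.array(B)-H;hm=np.array(M)-H
for dx in(.011,.013,.015):
    h,b,m=pl(*H,dx),pl(*B,dx),pl(*M,dx)
    print(dx,h.round(1),b.round(1),m.round(1),'ptr',np.arctan2((b-h)[0],-(b-h)[1]).round(3),'mark',np.arctan2((m-h)[0],-(m-h)[1]).round(3))
E
P='lambda u,v,U,V,k:(U+u/k,V+v/k)'
echo scene9; python3 m9.py 9 "[(152+297/8,130+303/8),(152+308/8,130+357/8),(152+320/8,130+413/8)]"
echo air6; python3 m9.py 6 "[(288+277/6.5,140+320/6.5),(288+268/6.5,140+388/6.5),(288+263/6.5,140+455/6.5)]"
```

```text
scene9
(np.float64(188.77380952380952), np.float64(167.73214285714286)) (np.float64(189.895493767977), np.float64(174.72962607861936)) (np.float64(191.46985815602838), np.float64(181.5159574468085))
0.011 [-3.3 68.8] [ 2.  44.9] [ 9.1 22.2] ptr 0.218 mark 0.26
0.013 [-1.8 70.8] [ 3.5 47. ] [10.6 24.3] ptr 0.218 mark 0.26
0.015 [-0.2 72.8] [ 5.1 49. ] [12.2 26.4] ptr 0.218 mark 0.26
air6
(np.float64(329.87869062901154), np.float64(188.80958493795467)) (np.float64(328.97358387799574), np.float64(199.71977124183013)) (np.float64(327.969214876033), np.float64(210.16590909090905))
0.011 [-0.1 71. ] [ 4.9 47.6] [ 9.7 24.3] ptr 0.212 mark 0.207
0.013 [-0.3 72.3] [ 4.7 49. ] [ 9.4 25.8] ptr 0.212 mark 0.207
0.015 [-0.5 73.6] [ 4.5 50.4] [ 9.2 27.3] ptr 0.212 mark 0.207
```

```bash
python3 - <<'E'
from h import *
i6=np.load('i6.npy',allow_pickle=True).item()['color'];i9=np.load('i9.npy',allow_pickle=True).item()['color']
A=i6[184:216,312:346];B=i9[163:187,178:204]
f=lambda c:cv2.resize(np.clip(c[:,:,::-1]*1.3,0,255).astype(np.uint8),(390,560*1),interpolation=cv2.INTER_LANCZOS4)
cv2.imwrite('pics/zz.png',np.hstack([f(A),f(B)]))
for n in(5,7,9):
    im=cv2.imread(f'pics/wrist{n}.png').astype(float)[105:140,262:300].mean((1,2)); d=np.diff(im); k=np.argmin(d[5:]) +5
    w=np.clip(-d[k-3:k+4],0,None); print(n,105+(w*np.arange(k-3,k+4)).sum()/w.sum(),d[k])
E
```

```text
5 120.44377319409683 -42.01754385964912
7 120.49249786208505 -48.03508771929825
9 117.91462401329456 -17.587719298245617
```

View pics/zz.png

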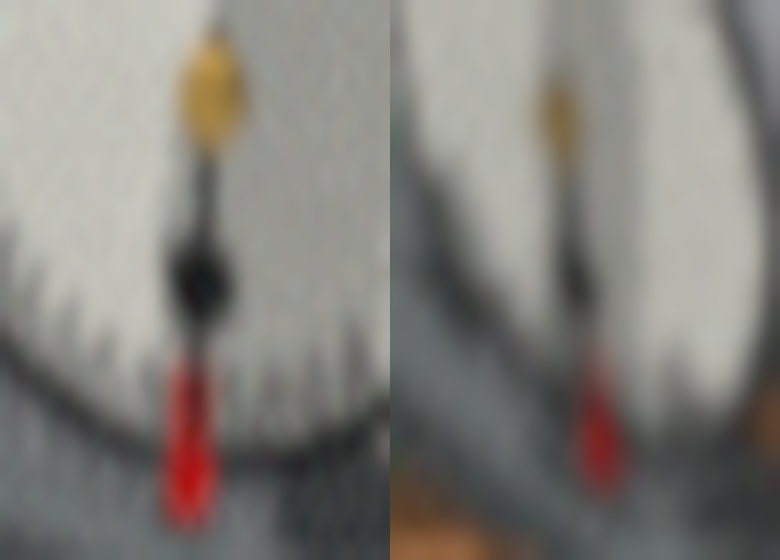

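```bash
python3 - <<'E'
from h import *
a=np.load('i6.npy',allow_pickle=True).item()['color']
for v in range(196,215):
    print(v,' '.join('%3d/%-3d'%(a[v,u,0],a[v,u,1]) for u in range(323,335)))
E
```

```text
196 152/151 150/150 141/142 126/127 112/112  97/96   68/68   76/75  104/105 117/116 117/117 117/117
197 150/149 148/149 136/136 112/113  94/94   73/74   54/54   70/69   97/97  112/112 116/115 117/118
198 149/147 147/147 131/132  97/96   64/65   46/44   38/38   51/51   75/75  100/99  115/115 118/118
199 149/148 148/146 131/131  89/89   44/45   27/27   20/22   29/30   53/52   87/88  110/110 116/116
200 148/148 148/149 136/135  96/97   48/49   22/20   22/22   23/24   42/42   78/79  110/109 117/118
201 149/149 150/149 138/139 105/105  66/66   35/34   25/25   36/38   56/58   87/88  110/110 118/118
202 148/148 148/148 140/141 117/118  85/85   57/58   47/46   61/62   83/83  101/101 113/113 119/120
203 144/144 141/141 134/135 119/118 104/99   73/69   64/63   89/86  106/106 112/113 116/118 117/117
204 134/135 123/122 118/117 121/114 113/95   82/65   74/63   99/89  108/104 109/110 114/114 111/113
205 123/123 107/106 102/101 113/92  115/72   87/49   78/49   98/79  100/92   96/97  107/109 104/105
206 115/114 104/104  94/92  106/80  113/55   88/33   79/37   99/70   96/85   91/92  100/102  96/96 
207 103/101 100/101  92/91  105/74  114/53   92/34   84/36   98/69   96/90   88/89   92/93   89/88 
208  74/72   79/81   81/77  100/67  116/49   99/30   95/37   97/64   89/81   80/81   81/81   76/75 
209  51/51   53/55   63/59   93/51  118/39  114/23  111/34   91/48   68/61   59/61   61/61   56/57 
210  58/60   55/58   65/54   95/41  122/27  128/17  125/24  100/38   62/44   45/47   46/46   44/44 
211  70/72   73/74   79/67  103/50  126/28  134/15  135/31  109/48   70/54   57/58   59/60   56/58 
212  78/80   81/82   78/69  101/51  127/37  132/27  129/46  103/59   80/72   74/75   73/75   69/70 
213  81/85   79/83   76/72   87/56  107/46  114/49  104/52   93/70   80/76   83/85   80/81   78/80 
214  83/88   81/86   76/79   76/72   81/68   83/66   81/68   80/78   79/82   83/86   86/87   81/81
```

```bash
python3 - <<'E'
import cv2,numpy as np
for n in(5,7,9):
    im=cv2.imread(f'pics/wrist{n}.png').astype(float)[115:130,262:300]; print(n,(im[...,2]-im[...,0]).mean(1).round(0).astype(int), im[...,2].mean(1).round(0).astype(int))
E
```

```text
5 [12 12 12 12 12 11  8  2 -2 -3 -3 -3 -2 -2 -2] [161 161 161 160 158 145 108  64  52  57  59  60  60  60  60]
7 [14 14 14 14 14 13  9  2 -2 -3 -3 -3 -3 -2 -3] [187 185 184 184 183 170 128  77  63  69  72  72  72  72  72]
9 [84 85 83 72 54 31  7 -2 -3 -4 -3 -3 -3 -3 -3] [136 136 134 116  90  66  56  64  77  85  88  88  88  89  89]
```

View pics/scene9.png

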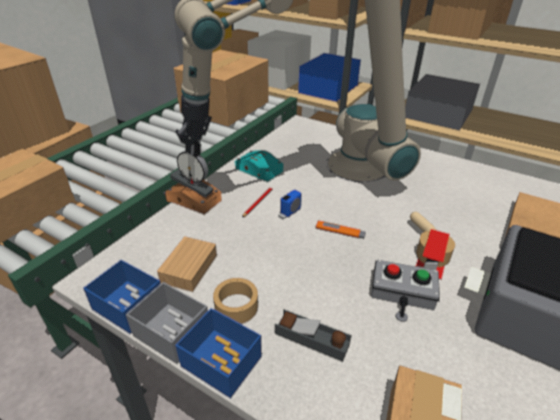

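The foot edge in the wrist view moved about 2 px after rocking, from row 123 to 121. That suggests roughly 0.01 rad of give in the grip, with side forces of 3 N. I'll ease the forces and check again.

move_arm --series '[[[-0.001,0.001,0.0003,-0.005,0,0,0.01],[0,0,0,0,0,0,0.01],[0,0,0,0,0,0,0.01],[0,0,0,0,0,0,0.01],[0,0,0,0,0,0,0.01],[0,0,0,0,0,0,0.01],[0,0,0,0,0,0,0.01],[0,0,0,0,0,0,0.01],[0,0,0,0,0,0,0.01],[0,0,0,0,0,0,0.01],[0,0,0,0,0,0,0.01],[0,0,0,0,0,0,0.01]]]'

```text
clock: 18.25
position: [0.4901, -0.3265, 0.1956]
ee_rot: [0.074, 0.692, 0.714, -0.071]
contact_force: [-2.0, 2.6, 6.2]
width: 0.0212
```

```bash
python3 look.py 10; python3 m9.py 10 "[(152+297/8,130+303/8),(152+308/8,130+357/8),(152+320/8,130+413/8)]"; python3 - <<'E'
import cv2,numpy as np
for n in(7,9,10):
    im=cv2.imread(f'pics/wrist{n}.png').astype(float)[115:130,262:300]; print(n,(im[...,2]-im[...,0]).mean(1).round(0).astype(int), im[...,2].mean(1).round(0).astype(int))
h=[cv2.resize(cv2.imread(f'pics/wrist{n}.png')[95:245,235:325],None,fx=3.9,fy=3.9,interpolation=2) for n in(7,10)]
cv2.imwrite('pics/cmp.png',np.hstack(h))
E
```

```text
18.25 [ 0.49014729 -0.32650901  0.19556403] [ 0.07367875  0.69248391  0.71412361 -0.07116851] [-1.99879853  2.63274513  6.23764757] [ 0.38282089  0.31408579 -0.04501939]
tilt 0.20523534606873192 roll 0.00039646523501646785 yaw 0.030807038620813867
192 165
(np.float64(189.125), np.float64(167.875)) (np.float64(190.19246861924685), np.float64(174.98640167364016)) (np.float64(191.52845528455285), np.float64(181.44390243902438))
0.011 [-2.7 68.6] [ 2.6 44.2] [ 8.9 22.3] ptr 0.213 mark 0.245
0.013 [-1.1 70.6] [ 4.2 46.3] [10.4 24.4] ptr 0.213 mark 0.245
0.015 [ 0.5 72.6] [ 5.7 48.3] [12.  26.6] ptr 0.213 mark 0.245
7 [14 14 14 14 14 13  9  2 -2 -3 -3 -3 -3 -2 -3] [187 185 184 184 183 170 128  77  63  69  72  72  72  72  72]
9 [84 85 83 72 54 31  7 -2 -3 -4 -3 -3 -3 -3 -3] [136 136 134 116  90  66  56  64  77  85  88  88  88  89  89]
10 [85 85 84 73 55 35 12 -1 -3 -3 -4 -3 -3 -3 -3] [137 137 135 118  91  69  56  63  77  85  88  89  89  89  89]
```

View pics/cmp.png

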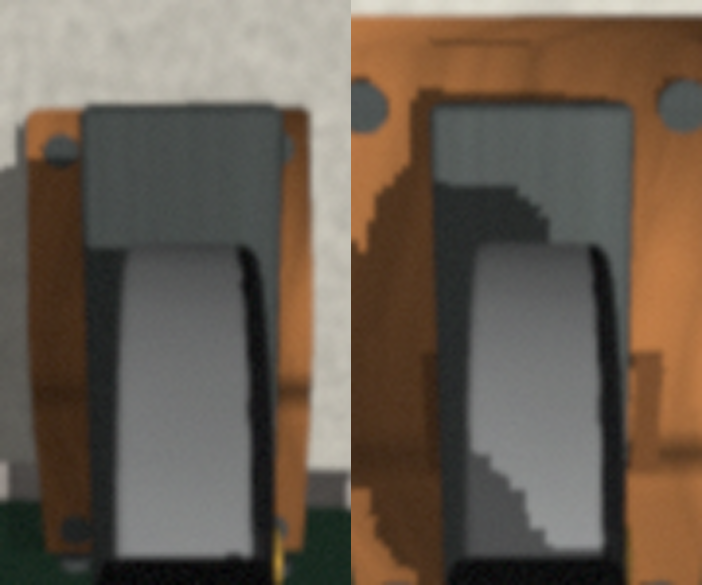

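move_arm --series '[[[-0.0005,0,0,0.004,0,0,0.01],[0,0,0,0,0,0,0.01],[0,0,0,0,0,0,0.01],[0,0,0,0,0,0,0.01],[0,0,0,0,0,0,0.01],[0,0,0,0,0,0,0.01],[0,0,0,0,0,0,0.01],[0,0,0,0,0,0,0.01],[0,0,0,0,0,0,0.01],[0,0,0,0,0,0,0.01],[0,0,0,0,0,0,0.01],[0,0,0,0,0,0,0.01]]]'

```text
clock: 19.75
position: [0.49, -0.3268, 0.1956]
ee_rot: [0.073, 0.693, 0.714, -0.07]
contact_force: [-1.5, 1.8, 6.6]
width: 0.0208
```

```bash
python3 look.py 11
```

```text
19.75 [ 0.49001282 -0.3268387   0.19559642] [ 0.07280728  0.69256918  0.71427489 -0.06970239] [-1.49947038  1.782785    6.63612082] [ 0.20837481  0.18826835 -0.0480252 ]
tilt 0.20192570970444462 roll 0.0012748181950200303 yaw 0.030984006479857502
192 165
```

View pics/c11.png

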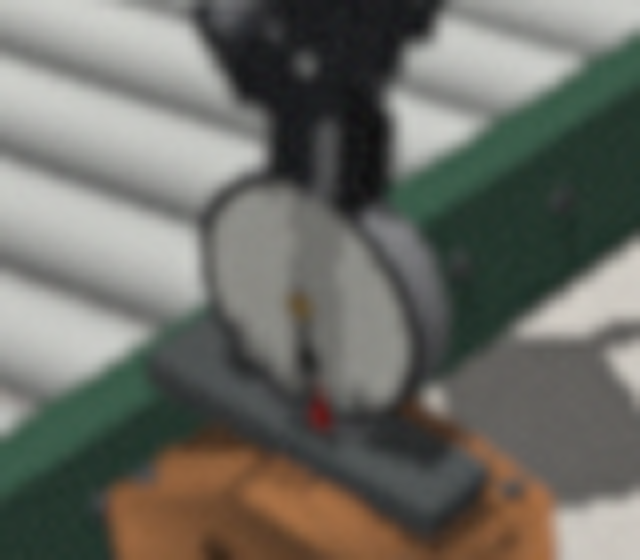

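The crop shows the gauge on the hump, toe end up towards the conveyor. The pointer runs from the hub (298,305) through the bob (308,360) onto the red tab (320,412). I'm handing it in.

```bash
python3 -c "
from rig import manip
print(manip.sign_off())"
```

```text
the job is handed in; nothing more can be done
None
```

I pressed the red stop button fully down and let it come back up, then set the gauge on the hump of the brown sill. It is rocked toe-up towards the conveyor with the pointer on the red mark. I handed the job in at about 20 s, still gripping the gauge at 90 N.

**Last checks**
- **Button:** the fingertip was at 68 mm above the bench with about 10 N on it, where 5 N is fully down. I had no picture of it after release.
- **Tilt:** the tool reads 0.202 rad. The mark measured 0.20 in the wrist view and about 0.195–0.21 in the scene view. In the air at 0.200 tilt the pointer lay over the mark to about 0.01 rad.
- **Position:** the middle of the foot is at y of about −0.356, against −0.354 for mid-length of the sill. Yaw is 0.031 against about 0.03 for the sill. Contact is steady at about 9–10 N.

**Disagreements**
- **Pointer against mark on the sill:** the scene camera sees the dial at a slant there, and it put the mark 0.03–0.04 rad beyond the pointer. I put this down to the pointer standing in front of the mark, and trusted the squarer view in the air.
- **Ridge line:** a dark line on the sill shows about 8–10 mm nearer the conveyor than mid-length. I stayed near mid-length, as the description says.
- **Grip:** one wrist-view measurement suggested the gauge had shifted about 2 px in the grip. A side-by-side comparison showed less than half a pixel.

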